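Stow tested signal lamps in their crate

ROBOT

A 6-joint arm with a two-finger parallel gripper is mounted at the origin on the work surface. World frame = base frame: x ahead of the robot, y to its left, z up, the work surface at z = 0. Lengths are in m, angles in rad, forces in N, time in s.
With the tool pointing down it reaches from about 0.35 to 0.85 m from the base axis. Payload 8.1 kg.
Tool frame: the origin (TCP) lies on the centre line of the jaws, within the pads' length; the fingertips stand 25 mm ahead of it and the grasp point (between the pads) lies 6 mm ahead of it (robot.tip_extent is the distance from the TCP to the fingertips, in m); z points along the fingers, y is the direction in which the jaws open and shut (so a half turn about z gives the same grasp; the last joint's range is limited). The gripper opens to 93 mm and grips with 3 to 60 N. Pads are 15 mm wide; open, the fingers measure 128 mm over their backs; the gripper's body (75 mm by 188 mm) begins 65 mm behind the grasp point.
Start: joints at [1.147, 0.13, 1.488, -0, 1.523, -0.085], TCP at [0.199, 0.566, 0.244] pointing down, gripper open.
Joint ranges: [-2.96, 2.96], [-0.89, 2.26], [0.02, 2.5], [-1.34, 4.48], [0, 2.73], [-2.66, 2.66]. Speed limits (rad/s): [2.39, 2.39, 2.79, 3.14, 3.14, 3.14].

INTERFACE

Orientations are given as [roll, pitch, yaw] about the fixed x, y, z axes, in that order (R = Rz(yaw) Ry(pitch) Rx(roll)).
In Python, from plant import robot, vision gives the robot as it stands. The module is installed in compiled form; this text tells all that it offers.
- The arm moves only by the shell command python3 -m jog 'ROWS' [FORCE]. ROWS is JSON, a list of rows, each a list of 3 entries, a list of its own where there are three numbers: the turn, a rotation vector about the tool's x, y, z in degrees, then the shift along the tool's x, y, z in mm, then the opening in per cent of the stroke, from 0 (shut) to 100 (fully open). A call has 1 to 5 rows; each row shifts and turns the pose as measured when the row begins, along the tool's axes as they then stand; what a row does not reach is not made up. A row lasts 1/8 s, in which the tool goes at most 62.5 mm and 10.7 degrees, less where a joint would pass 70% of its speed; a pose out of reach is approached as far as the arm can. A call with a gripper value outside its range is refused whole. The fingers move at their own pace and stop on an object; FORCE is the grip in N (left out, the last holds). Time passes only in rows, so rows that do not move let the fingers close. It gives the time, the measured TCP pose, the force and the opening at its end, in the units of the state.
- robot.get_state(): the state, without advancing time (a new reading comes with each control period).
- vision.snapshot(name): name is "side" or "top" or "wrist"; returns a dict with "image" (400x640x3 uint8, red, green, blue), "fx", "fy", "cx", "cy" (pixels), "view" (4x4, takes a point from world to camera coordinates); the wrist camera has in their place "mount" (4x4, takes a point from camera to tool coordinates, whose origin is the TCP and whose axes are the flange's). Camera axes: x right, y down, z forward; pixel columns grow to the right and rows downward; lengths in m; the calibration is good to about 2 mm. A picture is of the moment at which its call begins: read the wrist's pose just before it. There is no depth.
- robot.sign_off(): hands the job in, once; it reports no verdict.
Trained networks look in the newest picture that a camera, given by its name, has taken for a name from the list of things; names that differ only in an ending like _2 or _b are one class to them, and where a whole thing is asked for, a point or a joint stands for the part that bears it (a point fixed in the world has none). Each returns a list of dicts, best first, with "p" (0 to 1); they miss things now and then, are a little off and sometimes report something else, mostly with a low value. They report only what shows in the picture. A call takes as long as a camera call. They do not tell look-alikes from the thing itself.
- vision.spot_in(camera, target): "extent" ([left, top, right, bottom] in pixels, round what is visible of it).
- vision.silhouettes(camera, target): "pixels" (400x640 bool, what is visible of it) and "extent" ([left, top, right, bottom] in pixels, round what is visible of it).
The state is a dict: "time_s": time; "joint_pos": joint angles; "joint_vel": joint speeds; "effort": joint torques, N m; "tool_pos": TCP position; "orientation": TCP orientation; "wrist_force": force on the tool from outside, world axes, zero at the start; "wrist_torque": the same for the moment, N m; "width": finger opening in m.
Only numpy, scipy, OpenCV 4.12 (cv2) and the standard library are available. Lean on these libraries where they do the work, as an engineer would, in place of code of your own. Each camera call takes 0.05 s, during which the arm holds its last target. There are 200 camera calls.

TASK

Turn the lamp supply's knob down to the green mark first, before taking any lamp. Then take the red and the green signal lamp out of the leaning test rack and stand each one upright on the floor of the crate cell of its own colour, setting it down rather than dropping it. Let go, and leave everything else where it is.

Things in the scene. Friction and masses are not known exactly. Their poses are not given: they have to be found in the camera images.
- lamp_red: red signal lamp, 50 mm diameter, 140 mm tall, 180 g nominal, one plain cylinder: black lower 35 mm, coloured above. Origin: centre of its foot; z runs along the lamp from foot to top. Stands loosely in either of the two pockets of the rack, its top leaning 25 degrees from vertical towards the robot.
- lamp_green: green signal lamp, same build as the red one, in the other pocket of the rack. 50 mm diameter, 140 mm tall, 180 g nominal, one plain cylinder: black lower 35 mm, coloured above. Origin: centre of its foot; z runs along the lamp from foot to top. 
- rack: fixed grey steel test rack, base 140 x 250 mm. Origin: bench level, mid row; lamp feet stand at x 0, y +-55 mm, 50 mm up. Its pockets lean 25 degrees to its -x (robot's side); their walls reach 70 mm along the lamp from its foot, the lamp's upper 70 mm is free on all sides (60 mm between the two lamps). Lift a lamp out along its own axis.
- crate: fixed blue square crate, 190 x 190 x 75 mm high, 6 mm walls and floor, a cross divider as high as the walls: 2 x 2 cells centred at x, y = +-46 mm. Origin: centre of its underside. Any yaw. Each cell has a coloured floor and coloured tabs on its outer walls and rim: red, green, amber, black.
- cell_red (a point): centre of the floor of the crate cell lined and tabbed in red; cell 86 x 86 mm inside, z up; floor 6 mm above the bench, walls end 69 mm above the floor. Empty at the start (crate x +46, y +46 mm).
- cell_green (a point): centre of the floor of the crate cell lined and tabbed in green; cell 86 x 86 mm inside, z up; floor 6 mm above the bench, walls end 69 mm above the floor. Empty at the start (crate x -46, y +46 mm).
- supply: fixed grey lamp supply, box 140 x 130 x 55 mm high with a black top panel and the knob in the middle of its top. Origin: centre of its underside. Scale of 11 ticks round the knob; the fourth is the broad green mark.
- knob (a joint): knob angle, rad, 0 to 6.2. At 0 the white pointer line on the bar points to the supply's -x; grows clockwise seen from above. Ticks every 0.5 rad from 0.6 to 5.6; the green mark is at 2.1. Starts between 2.85 and 3.5; turning down is counter-clockwise. Light friction (0.04 N m), stays where left.
- lamp_amber: amber signal lamp, same build as the red one, already standing in the crate's amber cell. 50 mm diameter, 140 mm tall, 180 g nominal, one plain cylinder: black lower 35 mm, coloured above. Origin: centre of its foot; z runs along the lamp from foot to top. Bystander.
- buzzer: black buzzer module, 50 mm diameter, 90 mm tall, standing in the crate's black cell. Origin: centre of its foot. Bystander.
- carton: small cardboard carton 75 x 50 x 40 mm beyond and between rack and crate. Origin: centre of its underside. Bystander.
- screwdriver: yellow-handled screwdriver, 200 mm, lying near the robot. Origin at its middle. Bystander.
- wrench: steel wrench, 180 mm, lying flat near the robot. Origin at its middle. Bystander.
- knob_grip (a point): on the knob's axis, 92 mm above the bench, at the height to grip its black bar: 49 mm long (along the pointer line), 14 mm thick, its top 7 mm above this point; the knob's round foot (52 mm diameter) ends 23 mm below this point, above a 76 mm steel disc and the supply's top, 37 mm below this point.
There are look-alikes about, which are no part of the job. Of the things like the lamp_red, leave any that is purple or white; of the rest the larger one is meant.

How it is judged:
On the way:
1. the knob stands at the green mark (within 0.15 rad), both lamps still in the rack (value of joint knob between 1.95 and 2.25 rad and distance of each of lamp_red, lamp_green from where it was at the start of the episode below 0.04 m), for 0.2 s.
At the end, for the whole second after the job is handed in: Knob within 0.15 rad of the green mark; red and green lamp each on the floor of its own colour's cell (within 30 mm of the centre, 12 mm in height), upright within 0.1 rad, at rest; amber lamp and buzzer still upright; all bystanders within 30 mm of their starts (value of joint knob between 1.95 and 2.25 rad and horizontal distance between lamp_red and cell_red below 0.03 m and z of lamp_red in the frame of cell_red between -0.008 and 0.012 m and angle between each of lamp_red, lamp_green, lamp_amber, buzzer's own z axis and vertical below 0.1 rad and horizontal distance between lamp_green and cell_green below 0.03 m and z of lamp_green in the frame of cell_green between -0.008 and 0.012 m and linear speed of each of lamp_red, lamp_green below 0.03 m/s and distance of each of lamp_amber, buzzer, carton, screwdriver, wrench from where it was at the start of the episode below 0.03 m); the robot touches nothing.
It fails at once if a lamp taken (moved more than 40 mm) while the knob is more than 0.25 rad from the green mark (distance of any of lamp_red, lamp_green from where it was at the start of the episode above 0.04 m and (value of joint knob below 1.85 rad or value of joint knob above 2.35 rad)).
It fails at once if a lamp dropped or thrown: faster than 0.6 m/s while not touched by the fingers (a fall of about 20 mm) ((linear speed of lamp_red above 0.6 m/s and contact force between the fingers and lamp_red below 0.3 N) or (linear speed of lamp_green above 0.6 m/s and contact force between the fingers and lamp_green below 0.3 N)).
It fails at once if a bystander (amber lamp, buzzer, carton, screwdriver or wrench) moved by more than 40 mm (distance of any of lamp_amber, buzzer, carton, screwdriver, wrench from where it was at the start of the episode above 0.04 m).
It also fails if it takes over 72 s, if anything falls off the work surface, if the arm or the gripper's body presses on something with over 40 N, if the wrist force passes 120 N, or if a joint passes its speed limit or range.

## Working session

There is one attempt and no reset: what is moved stays moved. The work goes in short steps, Python scripts to look and compute and a shell command to move; the robot and the scene stay as the last step left them, time stands still between calls to the robot, and variables do not carry over. Pictures are saved under pics/ and viewed, about 8 in all and at most 12, crops included, and the job is handed in when it is done.

```bash
mkdir -p pics; python3 - <<'E'
from plant import robot, vision
import cv2, numpy as np
print(robot.get_state())
for c in ["top","side"]:
    s=vision.snapshot(c); cv2.imwrite(f"pics/{c}0.png",s["image"][:,:,::-1])
    print(c,s["fx"],s["fy"],s["cx"],s["cy"],np.round(s["view"],4).tolist())
    for n in ["lamp_red","lamp_green","rack","crate","supply","knob","lamp_amber","buzzer","carton"]:
        print(n,[(round(d["p"],2),np.round(d["extent"]).tolist()) for d in vision.spot_in(c,n)][:4])
E
```

```text
{'time_s': 0.0, 'joint_pos': array([ 1.14661318e+00,  1.31140613e-01,  1.48923151e+00, -1.54265890e-05,
        1.52299630e+00, -8.53698619e-02]), 'joint_vel': array([ 0.0002148 ,  0.0005558 ,  0.00010789,  0.00031453,  0.00143826,
       -0.0009523 ]), 'effort': array([ 1.13294365e-03, -5.59808886e+01, -4.91770577e+01,  7.70219578e-02,
        3.50658351e-02, -1.61876078e-04]), 'tool_pos': array([0.19918002, 0.56544124, 0.24262591]), 'orientation': array([-3.13982203e+00, -1.36062115e-04,  2.80278000e+00]), 'wrist_force': array([-0.44757372,  0.27825774, -0.54845976]), 'wrist_torque': array([-0.00824795,  0.02083057, -0.00262269]), 'width': 0.09320172799504658}
top 376.0204105624574 376.0204105624574 316.73619363069116 205.09822930010816 [[0.0111, -0.9999, -0.0052, -0.1127], [-0.9832, -0.0099, -0.1823, 0.4982], [0.1822, 0.0072, -0.9832, 1.2155], [0.0, 0.0, 0.0, 1.0]]
lamp_red [(0.88, [412.0, 240.0, 437.0, 285.0]), (0.87, [401.0, 184.0, 433.0, 206.0]), (0.7, [453.0, 237.0, 484.0, 264.0]), (0.54, [353.0, 155.0, 367.0, 176.0])]
lamp_green [(0.74, [317.0, 146.0, 335.0, 167.0])]
rack [(0
[... 391 characters left out ...]
 [[-0.9938, -0.1095, 0.0202, 0.4803], [-0.0893, 0.6757, -0.7318, 0.205], [0.0665, -0.729, -0.6813, 1.0832], [0.0, 0.0, 0.0, 1.0]]
lamp_red [(0.73, [298.0, 150.0, 330.0, 173.0]), (0.69, [359.0, 125.0, 380.0, 145.0]), (0.61, [278.0, 151.0, 302.0, 180.0]), (0.61, [360.0, 152.0, 401.0, 169.0])]
lamp_green [(0.8, [258.0, 172.0, 286.0, 204.0]), (0.63, [272.0, 291.0, 300.0, 339.0]), (0.32, [324.0, 214.0, 345.0, 233.0])]
rack [(0.66, [202.0, 270.0, 314.0, 388.0])]
crate [(0.86, [201.0, 270.0, 322.0, 389.0])]
supply []
knob [(0.52, [324.0, 214.0, 343.0, 234.0])]
lamp_amber [(0.72, [274.0, 292.0, 299.0, 341.0])]
buzzer [(0.81, [252.0, 278.0, 276.0, 315.0])]
carton [(0.8, [195.0, 235.0, 231.0, 270.0])]
```

```bash
python3 - <<'E'
import cv2
a=cv2.imread("pics/top0.png")[120:300,150:510]; b=cv2.imread("pics/side0.png")[90:400,170:430]
cv2.imwrite("pics/top0c.png",cv2.resize(a,None,fx=2.2,fy=2.2,interpolation=cv2.INTER_CUBIC))
cv2.imwrite("pics/side0c.png",cv2.resize(b,None,fx=1.9,fy=1.9,interpolation=cv2.INTER_CUBIC))
E
```

```text
(no output)
```

View pics/top0c.png

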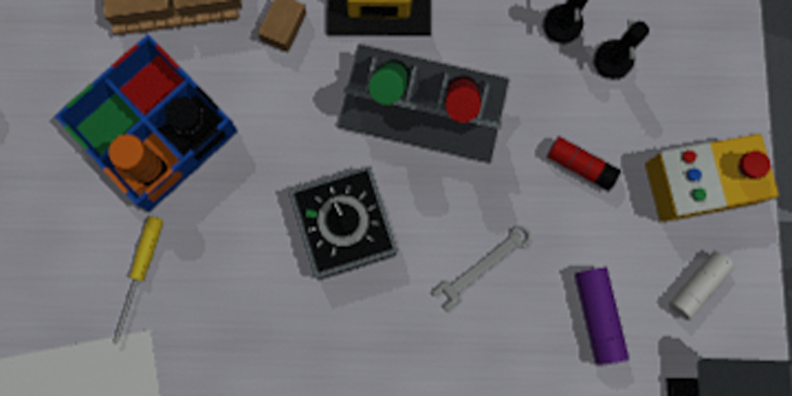

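View pics/side0c.png

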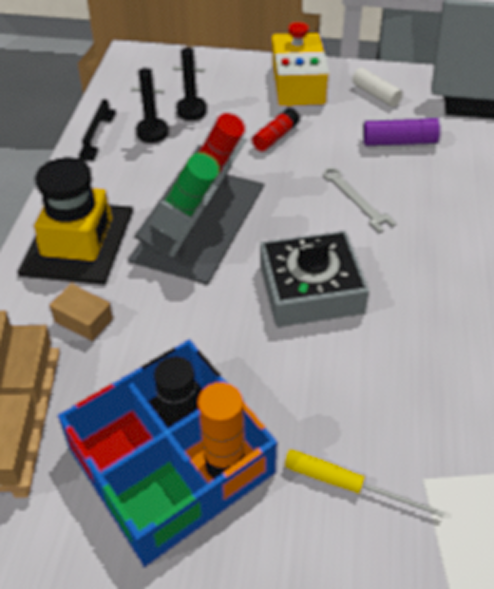

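The top crop shows the crate on the left: red cell at the top, green left, amber lamp at the bottom, buzzer right. The supply is in the middle, with its green mark at crop (311,213) and the pointer going up-left to (335,205). In the rack, the green lamp is left at full-frame px (326,157) and the red lamp right at (360,165).

Things that could be taken for lamp_red, in full-frame px:
- Red lamp in the rack at (360,165): upright and larger.
- Red one lying at (417,195): shorter and thinner, so a look-alike.
- Purple one at (424,262): excluded.
- White one at (468,250): excluded.

I choose the one in the rack.

```bash
cat > h.py <<'E'
import numpy as np, cv2
from scipy.optimize import minimize
from scipy.spatial.transform import Rotation as R
from plant import robot, vision
def cam(name):
    st=robot.get_state(); s=vision.snapshot(name)
    if "view" in s: V=np.array(s["view"])
    else:
        T=np.eye(4); T[:3,:3]=R.from_euler("xyz",st["orientation"]).as_matrix(); T[:3,3]=st["tool_pos"]
        V=np.linalg.inv(T@np.array(s["mount"]))
    return dict(img=s["image"],V=V,K=np.array([[s["fx"],0,s["cx"]],[0,s["fy"],s["cy"]],[0,0,1]]))
def proj(c,P):
    q=np.atleast_2d(P)@c["V"][:3,:3].T+c["V"][:3,3]; q=q@c["K"].T; return q[:,:2]/q[:,2:]
def unproj(c,px,z):
    d=np.linalg.inv(c["K"])@np.r_[px,1.]; Rm=c["V"][:3,:3]; o=-Rm.T@c["V"][:3,3]; d=Rm.T@d
    return o+d*(z-o[2])/d[2]
def hull(c,P,shape=(400,640)):
    m=np.zeros((shape[0]*4,shape[1]*4),np.uint8)
    cv2.fillConvexPoly(m,cv2.convexHull((proj(c,P)*4+1.5).astype(np.int32)),1); return m
def fit(f,obs,x0,step):
    "f(x)->list of point sets (each a convex part); obs: list of (cam,mask)"
    up=[(c,cv2.resize(m.astype(np.uint8),None,fx=4,fy=4,interpolation=cv2.INTER_LINEAR)) for c,m in obs]
    def cost(x):
        J=0
        for c,m in up:
            r=np.max([hull(c,p) for p in f(x)],0); J-= (r&m).sum()/max(1,(r|m).sum())
        return J/len(up)
    x0=np.array(x0,float); sim=np.vstack([x0]+[x0+np.eye(len(x0))[i]*step[i] for i in range(len(x0))])
    r=minimize(cost,x0,method="Nelder-Mead",options=dict(initial_simplex=sim,xatol=3e-4,fatol=1e-4,maxiter=150))
    return r.x,-r.fun
def box(x,y,yaw,a,b,h0,h1):
    P=np.array([[i*a/2,j*b/2,k] for i in(-1,1) for j in(-1,1) for k in(h0,h1)])
    return P@R.from_euler("z",yaw).as_matrix().T+[x,y,0]
t=np.linspace(0,2*np.pi,24,endpoint=False)
def lamps(x,y,yaw,sgn,l0,l1):
    P=np.array([[.025*np.cos(a),.025*np.sin(a),l] for a in t for l in(l0,l1)])
    P=P@R.from_euler("y",-25,degrees=True).as_matrix().T+[0,sgn*.055,.05]
    return P@R.from_euler("z",yaw).as_matrix().T+[x,y,0]
def sil(name,target,near=None):
    L=vision.silhouettes(name,target)
    if near is not None: L=[d for d in L if np.hypot((d["extent"][0]+d["extent"][2])/2-near[0],(d["extent"][1]+d["extent"][3])/2-near[1])<25]
    return L[0]["pixels"] if L else None
def colour(c,lo,hi,near,r):
    "hsv mask, limited to a disc"
    m=cv2.inRange(cv2.cvtColor(c["img"],cv2.COLOR_RGB2HSV),lo,hi)>0
    yy,xx=np.mgrid[:400,:640]; return m&(np.hypot(xx-near[0],yy-near[1])<r)
E
python3 - <<'E'
from h import *
C={n:cam(n) for n in("top","side")}
near=lambda n,t,s: dict(top=t,side=s)[n]
def obs(target,t,s):
    o=[]
    for n in C:
        m=sil(n,target,near(n,t,s)); print(target,n,None if m is None else m.sum())
        if m is not None:o.append((C[n],m))
    return o
o=obs("crate",(217,175),(262,330))
g=unproj(C["top"],(217,175),.04); print(g)
print("crate",fit(lambda x:[box(*x,.19,.19,0,.075)],o,[g[0],g[1],.7],[.02,.02,.2]))
o=obs("supply",(305,221),(335,237))
g=unproj(C["top"],(305,221),.03); print(g)
for q in (.25,-.1): print("supply",fit(lambda x:[box(*x,.14,.13,0,.055)],o,[g[0],g[1],q],[.02,.02,.15]))
# lamps by colour, both cams
og=[(C["top"],colour(C["top"],(45,80,40),(85,255,255),(326,157),18)),(C["side"],colour(C["side"],(45,80,40),(85,255,255),(271,186),25))]
rd=lambda n,p,r:(C[n],colour(C[n],(0,120,60),(6,255,255),p,r)|colour(C[n],(174,120,60),(180,255,255),p,r))
orr=[rd("top",(360,165),18),rd("side",(288,164),22)]
print([m.sum() for _,m in og+orr])
g=(unproj(C["top"],(326,157),.15)+unproj(C["top"],(360,165),.15))/2; print(g)
for nm,oo,s in(("green",og,1),("red",orr,-1)):
    print(nm,fit(lambda x:[lamps(x[0],x[1],x[2],s,.07,.14)],oo,[g[0],g[1],-.2],[.02,.02,.1]))
def both(x):
    return 0
E
```

```text
crate top 2856
crate side 6099
[0.60176026 0.23530713 0.04      ]
crate (array([0.59752362, 0.23619642, 0.77576283]), np.float64(0.7765519298293847))
supply top 1684
supply side 2276
[ 0.44737151 -0.06832783  0.03      ]
supply (array([ 0.44630888, -0.06957564,  0.31751071]), np.float64(0.9427636458891488))
supply (array([ 0.44615903, -0.06957162,  0.31772015]), np.float64(0.9427636458891488))
[np.int64(262), np.int64(523), np.int64(242), np.int64(423)]
[ 0.6216111  -0.18887213  0.15      ]
green (array([ 0.65937556, -0.20060613, -0.2832206 ]), np.float64(0.8516694420625366))
red (array([ 0.66346006, -0.19930443, -0.22490965]), np.float64(0.7859822809649689))
```

```bash
cat >> h.py <<'E'
def down(yaw,tilt=0):
    "tool R: x axis at heading yaw, tool z down, tilted so that tool z leans towards +heading by tilt rad"
    return (R.from_euler("z",yaw)*R.from_euler("y",-tilt)*R.from_euler("x",np.pi))
def plan(pos,Rg=None,grip=100,n=None,start=None):
    st=robot.get_state(); p=np.array(st["tool_pos"]); r=R.from_euler("xyz",st["orientation"])
    if start: p,r=start
    Rg=r if Rg is None else Rg; rv=(r.inv()*Rg).as_rotvec(); D=np.array(pos)-p
    n=n or int(max(np.ceil(np.linalg.norm(D)/.055),np.ceil(np.degrees(np.linalg.norm(rv))/10),1))
    rows=[]
    for i in range(n):
        ri=r*R.from_rotvec(rv*i/n); rows.append([np.round(np.degrees(rv/n),1).tolist(),np.round(ri.inv().apply(D/n)*1e3,1).tolist(),grip])
    for i in range(0,n,5): print(str(rows[i:i+5]).replace(" ",""))
    return np.array(pos),Rg
E
python3 - <<'E'
from h import *
plan([.40,-.07,.27],down(.46))
print(vision.snapshot("wrist")["mount"].round(3).tolist())
E
```

```text
[[[0.0,-0.0,9.6],[-28.6,-38.1,-1.9],100],[[0.0,-0.0,9.6],[-34.6,-32.8,-1.9],100],[[0.0,-0.0,9.6],[-39.5,-26.6,-1.9],100],[[0.0,-0.0,9.6],[-43.4,-19.6,-1.9],100],[[0.0,-0.0,9.6],[-46.1,-12.1,-1.9],100]]
[[[0.0,-0.0,9.6],[-47.4,-4.3,-1.9],100],[[0.0,-0.0,9.6],[-47.5,3.7,-1.9],100],[[0.0,-0.0,9.6],[-46.2,11.6,-1.9],100],[[0.0,-0.0,9.6],[-43.6,19.1,-1.9],100],[[0.0,-0.0,9.6],[-39.8,26.1,-1.9],100]]
[[[0.0,-0.0,9.6],[-34.9,32.4,-1.9],100],[[0.0,-0.0,9.6],[-29.1,37.7,-1.9],100],[[0.0,-0.0,9.6],[-22.4,42.0,-1.9],100],[[0.0,-0.0,9.6],[-15.1,45.2,-1.9],100]]
[[-0.0, -0.968, -0.251, 0.067], [1.0, -0.0, -0.0, -0.0], [0.0, -0.251, 0.968, -0.141], [0.0, 0.0, 0.0, 1.0]]
```

```bash
python3 -m jog '[[[0,0,9.6],[-28.6,-38.1,-2],100],[[0,0,9.6],[-34.6,-32.8,-2],100],[[0,0,9.6],[-39.5,-26.6,-2],100],[[0,0,9.6],[-43.4,-19.6,-2],100],[[0,0,9.6],[-46.1,-12.1,-2],100]]' && python3 -m jog '[[[0,0,9.6],[-47.4,-4.3,-2],100],[[0,0,9.6],[-47.5,3.7,-2],100],[[0,0,9.6],[-46.2,11.6,-2],100],[[0,0,9.6],[-43.6,19.1,-2],100],[[0,0,9.6],[-39.8,26.1,-2],100]]' && python3 -m jog '[[[0,0,9.6],[-34.9,32.4,-2],100],[[0,0,9.6],[-29.1,37.7,-2],100],[[0,0,9.6],[-22.4,42,-2],100],[[0,0,9.6],[-15,45,-2],100],[[0,0,0],[0,0,0],100]]'
python3 - <<'E'
from h import *
st=robot.get_state();print(st["tool_pos"],st["orientation"],st["joint_pos"].round(2))
plan([.40,-.07,.27],down(.46))
c=cam("wrist"); im=c["img"][:,:,::-1].copy()
o=[]
m=sil("wrist","supply"); print(m is not None and m.sum())
if m is not None: print(fit(lambda x:[box(*x,.14,.13,0,.055)],[(c,m)],[.446,-.07,.318],[.01,.01,.05]))
cv2.imwrite("pics/w1.png",im)
E
```

```text
time_s: 1.98
tool_pos: [0.2696, 0.3339, 0.2527]
orientation: [-3.141, 0.001, 1.944]
wrist_force: [0.8, 0.1, 0.6]
width: 0.0931
time_s: 2.6
tool_pos: [0.3348, 0.0976, 0.2644]
orientation: [3.137, -0.003, 1.08]
wrist_force: [0.2, -0.2, 0.4]
width: 0.0929
time_s: 3.22
tool_pos: [0.3822, -0.0962, 0.2744]
orientation: [3.137, -0.01, 0.38]
wrist_force: [0.2, 1.5, -0.7]
width: 0.0931
[ 0.38216806 -0.09616148  0.27444411] [ 3.13711424 -0.00954004  0.37992823] [-0.38 -0.48  1.97  0.    1.64  0.81]
[[[0.3,-0.5,-4.6],[26.2,-17.7,4.6],100]]
12566
(array([ 0.44802482, -0.06982556,  0.31751876]), np.float64(0.9786403779010063))
```

View pics/w1.png

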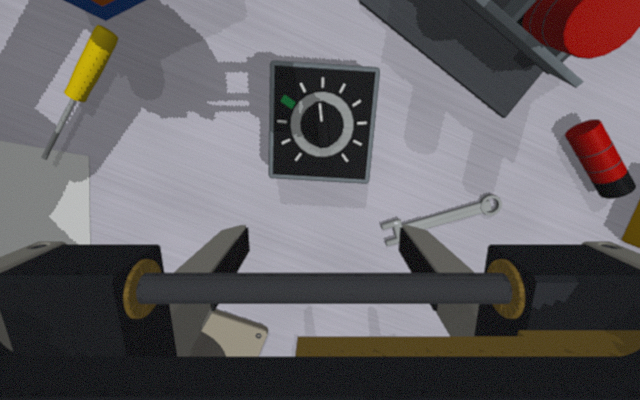

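The wrist picture shows the supply at (325,120). The white pointer line runs from about (319,100) to (323,122), and the green mark is at (288,101). Next I measure the angles.

```bash
python3 - <<'E'
from h import *
c=cam("wrist"); im=c["img"]; s=np.array([.448,-.0698]); yaw=.3175
k=proj(c,[s[0],s[1],.099])[0]; print("knob top px",k)
def ang(z,px):
    p=unproj(c,px,z); d=p[:2]-s; return np.hypot(*d),(yaw+np.pi-np.arctan2(d[1],d[0]))%(2*np.pi),p
g=colour(c,(45,80,40),(90,255,255),k,60); yx=np.argwhere(g).mean(0); print("green",ang(.055,yx[::-1]))
w=(im.min(2)>150); yy,xx=np.mgrid[:400,:640]; w&=(np.hypot(xx-k[0],yy-k[1])<26)
n,l,stt,cen=cv2.connectedComponentsWithStats(w.astype(np.uint8))
for i in range(1,n):
    if stt[i,4]>4:
        pts=np.argwhere(l==i)[:,::-1].astype(np.float32); P=np.array([unproj(c,q,.099)[:2] for q in pts])
        u,sv,vt=np.linalg.svd(P-P.mean(0)); a=np.arctan2(*vt[0][::-1]); print(stt[i],cen[i],ang(.099,cen[i])[:2],"line heading",a,"theta",(yaw+np.pi-a)%np.pi)
x=im[85:155,285:365]; cv2.imwrite("pics/k.png",cv2.resize(x[:,:,::-1],None,fx=7,fy=7,interpolation=cv2.INTER_CUBIC))
E
```

```text
knob top px [324.12529118 125.31623932]
green (np.float64(0.04859100562972667), np.float64(2.1014882956001624), array([ 0.45828092, -0.02230907,  0.055     ]))
[322 105   3  16  26] [322.96153846 112.69230769] (np.float64(0.01301204661716997), np.float64(2.9783614065431205)) line heading -2.657719770932488 theta 2.9752197709324877
```

View pics/k.png

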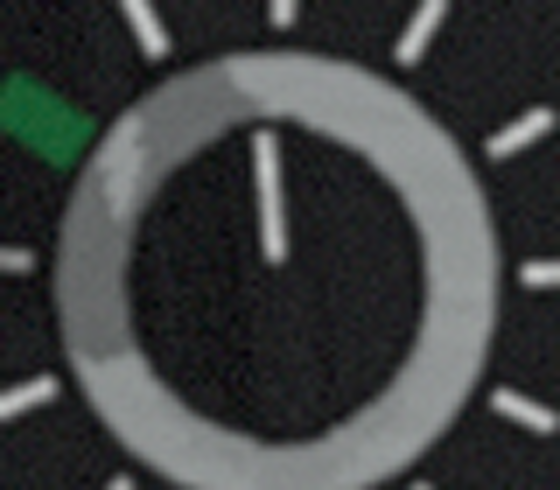

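The pointer stands at 2.977, and the green mark reads 2.10, which matches. I go in to grip the bar at heading 0.482.

```bash
python3 - <<'E'
from h import *
a=plan([.448,-.0698,.2],down(.482),50)
E
```

```text
[[[0.1,-0.3,-2.7],[34.6,1.6,37.5],50],[[0.1,-0.3,-2.7],[34.7,3.3,37.3],50]]
```

```bash
python3 -m jog '[[[0,0,-2.7],[34.6,1.6,37.5],50],[[0,0,-2.7],[34.7,3.3,37.3],50],[[0,0,0],[0,0,0],50],[[0,0,0],[0,0,0],50]]'
python3 - <<'E'
from h import *
plan([.448,-.0698,.12],down(.482),50)
E
```

```text
time_s: 3.88
tool_pos: [0.4502, -0.0643, 0.2007]
orientation: [3.135, -0.012, 0.496]
wrist_force: [0.1, 0.1, 0.4]
width: 0.0577
[[[0.2,-0.4,0.4],[-2.8,1.6,40.3],50],[[0.2,-0.4,0.4],[-2.5,1.8,40.3],50]]
```

```bash
python3 -m jog '[[[0.2,-0.4,0.4],[-2.8,2,40],40],[[0.2,-0.4,0.4],[-2,2,38],40],[[0,0,0],[0,0,0],40]]'
python3 - <<'E'
from h import *
plan([.448,-.0698,.0985],down(.482),40)
E
```

```text
time_s: 4.25
tool_pos: [0.4504, -0.07, 0.1272]
orientation: [3.135, -0.005, 0.484]
wrist_force: [-0.3, -0.6, -0.3]
width: 0.0373
[[[0.4,-0.3,0.1],[-2.2,-1.5,28.7],40]]
```

```bash
python3 -m jog '[[[0.3,0,0],[-2,-1,24],40],[[0,0,0],[0,0,3],40],[[0,0,0],[0,0,0],0],[[0,0,0],[0,0,0],0],[[0,0,0],[0,0,0],0]]' 15
python3 - <<'E'
from h import *
plan([.448,-.0698,.0985],down(.482),0)
E
```

```text
time_s: 4.88
tool_pos: [0.4506, -0.0671, 0.1092]
orientation: [-3.141, -0.014, 0.484]
wrist_force: [-4.4, 13.8, -1.8]
width: 0.0141
[[[-0.0,-0.8,0.1],[-3.7,1.2,10.6],0]]
```

```bash
python3 -m jog '[[[0,0,-9],[0,0,0],0],[[0,0,-9],[0,0,0],0],[[0,0,-9],[0,0,0],0],[[0,0,-9],[0,0,0],0],[[0,0,0],[0,0,0],0]]'
python3 - <<'E'
from h import *
s=robot.get_state(); print(s["joint_vel"].round(3))
plan([.448,-.0698,.104],down(1.359),0)
E
```

```text
time_s: 5.5
tool_pos: [0.4483, -0.0645, 0.1093]
orientation: [3.14, -0.012, 1.132]
wrist_force: [2.6, -1.4, -9.6]
width: 0.014
[ 0.001 -0.001  0.    -0.001  0.001  0.047]
[[[0.1,-0.3,-6.5],[-2.5,1.0,2.6],0],[[0.1,-0.3,-6.5],[-2.6,0.7,2.6],0]]
```

```bash
python3 -m jog '[[[0,0,-7],[0,0,0],0],[[0,0,-6.2],[0,0,0],0],[[0,0,0],[0,0,0],0]]'
python3 - <<'E'
from h import *
s=robot.get_state(); print(s["tool_pos"],s["orientation"],s["width"],(s["orientation"][2]-1.359))
E
```

```text
time_s: 5.88
tool_pos: [0.4472, -0.0641, 0.1093]
orientation: [3.14, -0.012, 1.356]
wrist_force: [1.1, -0.1, -6.9]
width: 0.0138
[ 0.44722274 -0.06412154  0.10928565] [ 3.13971145 -0.01181507  1.3558906 ] 0.013815723688491302 -0.003109404918307579
```

```bash
python3 -m jog '[[[0,0,0],[0,0,0],45],[[0,0,0],[0,0,0],45],[[0,0,0],[0,0,0],45]]' && python3 -m jog '[[[0,0,0],[0,0,-30],45],[[0,0,0],[-10,0,-50],80],[[0,0,0],[-20,0,-50],80],[[0,0,0],[-20,0,-50],80],[[0,0,0],[0,0,0],80]]'
python3 - <<'E'
from h import *
c=cam("wrist"); im=c["img"]; s=np.array([.448,-.0698]); yaw=.3175
k=proj(c,[s[0],s[1],.099])[0]; print("knob top px",k)
w=(im.min(2)>140); yy,xx=np.mgrid[:400,:640]; w&=(np.hypot(xx-k[0],yy-k[1])<26)
n,l,stt,cen=cv2.connectedComponentsWithStats(w.astype(np.uint8))
for i in range(1,n):
    if stt[i,4]>4:
        pts=np.argwhere(l==i)[:,::-1]; P=np.array([unproj(c,q,.099)[:2] for q in pts])
        u,sv,vt=np.linalg.svd(P-P.mean(0)); a=np.arctan2(*vt[0][::-1]); print(stt[i],cen[i],"theta",(yaw+np.pi-a)%np.pi)
cv2.imwrite("pics/w2.png",im[:,:,::-1])
E
```

```text
time_s: 6.25
tool_pos: [0.4493, -0.0647, 0.1116]
orientation: [3.135, -0.012, 1.348]
wrist_force: [0.2, -0.0, 0.7]
width: 0.0385
time_s: 6.88
tool_pos: [0.4361, -0.1166, 0.2975]
orientation: [3.133, -0.01, 1.344]
wrist_force: [0.1, 0.6, 0.2]
width: 0.0736
knob top px [321.42637582 143.16789865]
[296 118  52  52 643] [321.562986   148.80870918] theta 0.5520472954474958
[321 124   2  16  31] [321.48387097 131.74193548] theta 2.110589788308409
```

View pics/w2.png

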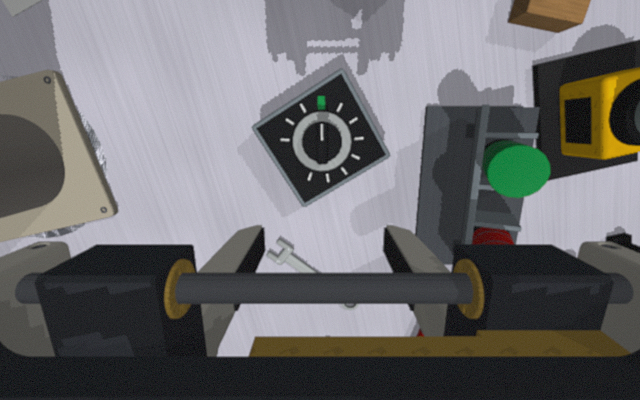

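The knob reads 2.11: the pointer lies on the green mark, and both lamps are still in the rack. Next I look at the lamps along their own axis.

```bash
python3 - <<'E'
from h import *
ax=np.array([-np.sin(np.radians(25)),0,np.cos(np.radians(25))])
y=-.25; p=np.array([.661,-.20,.05])+R.from_euler("z",y).apply(ax*.27+[.0,0,0])
print(p); plan(p,down(y,np.radians(25)),80)
E
```

```text
[ 0.55044038 -0.17176949  0.2947031 ]
[[[-2.0,1.9,9.0],[-2.9,12.5,0.1],80],[[-2.0,1.9,9.0],[-0.9,12.8,0.4],80],[[-2.0,1.9,9.0],[1.1,12.7,0.9],80],[[-2.0,1.9,9.0],[3.0,12.4,1.4],80],[[-2.0,1.9,9.0],[4.8,11.7,2.0],80]]
[[[-2.0,1.9,9.0],[6.5,10.7,2.5],80],[[-2.0,1.9,9.0],[8.0,9.5,3.1],80],[[-2.0,1.9,9.0],[9.3,8.0,3.7],80],[[-2.0,1.9,9.0],[10.3,6.3,4.3],80],[[-2.0,1.9,9.0],[11.0,4.5,4.8],80]]
```

```bash
python3 -m jog '[[[-2,2,9],[-3,12.5,0],80],[[-2,2,9],[-1,13,0.5],80],[[-2,2,9],[1,13,1],80],[[-2,2,9],[3,12.5,1.4],80],[[-2,2,9],[5,12,2],80]]' && python3 -m jog '[[[-2,2,9],[6.5,11,2.5],80],[[-2,2,9],[8,9.5,3],80],[[-2,2,9],[9,8,3.7],80],[[-2,2,9],[10,6,4.3],80],[[-2,2,9],[11,4.5,5],80]]'
cat > rackfit.py <<'E'
from h import *
ax=np.array([-np.sin(np.radians(25)),0,np.cos(np.radians(25))])
import sys
x0=[.661,-.20,-.25]
def look(save=None):
    c=cam("wrist"); im=c["img"]
    q=R.from_euler("z",x0[2])
    O={}
    for nm,s in(("green",1),("red",-1)):
        px=proj(c,(np.array([x0[0],x0[1],.05])+q.apply(np.array([0,s*.055,0])+ax*.12))[None])[0]
        if nm=="green": m=colour(c,(45,80,40),(88,255,255),px,90)
        else: m=colour(c,(0,120,50),(7,255,255),px,90)|colour(c,(173,120,50),(180,255,255),px,90)
        O[nm]=(c,m); print(nm,px.round(),m.sum())
    if save: cv2.imwrite(save,im[:,:,::-1])
    return c,O
E
python3 - <<'E'
from rackfit import *
y=-.25; p=np.array([.661,-.20,.05])+R.from_euler("z",y).apply(ax*.27)
plan(p,down(y,np.radians(25)),80)
c,O=look("pics/w3.png")
for nm,s in(("green",1),("red",-1)):
    r=fit(lambda x:[lamps(x[0],x[1],-.25,s,.07,.14)],[O[nm]],x0[:2],[.015,.015]); print(nm,r,lamps(r[0][0],r[0][1],-.25,s,.0,.0).mean(0))
E
```

```text
time_s: 7.55
tool_pos: [0.4933, -0.1424, 0.2862]
orientation: [3.065, -0.236, 0.537]
wrist_force: [-1.4, -0.7, -0.4]
width: 0.0745
time_s: 8.18
tool_pos: [0.5482, -0.1702, 0.2742]
orientation: [-3.098, -0.432, -0.325]
wrist_force: [-0.3, 0.6, -0.4]
width: 0.0743
[[[-0.7,0.2,-3.9],[11.0,-0.0,-17.5],80]]
green [269. 190.] 3002
red [382. 183.] 2966
green (array([ 0.66363978, -0.20059767]), np.float64(0.9301647290802284)) [ 0.677247   -0.14730748  0.05      ]
red (array([ 0.66661094, -0.19958488]), np.float64(0.9282227069699802)) [ 0.65300373 -0.25287507  0.05      ]
```

View pics/w3.png

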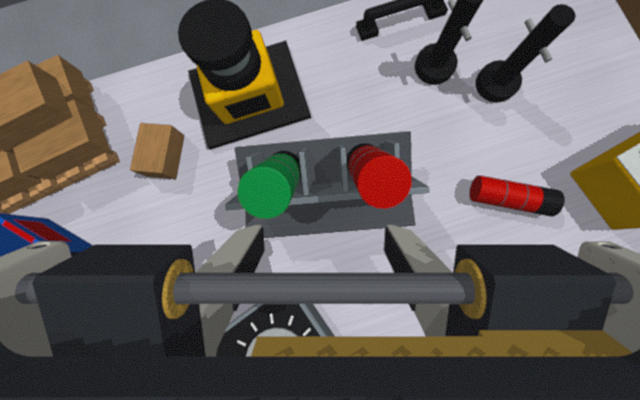

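The picture shows the green lamp at (267,190) and the red at (380,177), free above the pocket walls. The smaller red look-alike lies at (517,195).

```bash
python3 - <<'E'
from rackfit import *
c,O=look()
m=O["green"][1]|O["red"][1]
x,q=fit(lambda x:[lamps(*x,s,.068,.14) for s in(1,-1)],[(c,m)],[.665,-.2,-.23],[.01,.01,.05]); print(x,q)
y=x[2]
for nm,s in(("green",1),("red",-1)):
    P=proj(c,lamps(*x,s,.07,.14)); mm=O[nm][1]; a=np.argwhere(mm); print(nm,P.min(0),P.max(0),a.min(0)[::-1],a.max(0)[::-1])
g=np.array([x[0],x[1],.05])+R.from_euler("z",y).apply(np.array([0,.055,0])+ax*.19)
s=plan(g,down(y,np.radians(25)),80)
g2=np.array([x[0],x[1],.05])+R.from_euler("z",y).apply(np.array([0,.055,0])+ax*.113)
print(g,g2); plan(g2,None,80,start=s)
E
```

```text
green [269. 191.] 3024
red [382. 183.] 2987
[ 0.66552635 -0.19877991 -0.22480861] 0.9214132762312633
green [235.79537073 157.14974913] [297.44836876 219.59206815] [237 153] [299 219]
red [349.88998694 147.18977078] [412.48396096 208.19531503] [348 145] [471 208]
[[[-0.1,0.1,-2.5],[5.4,-26.9,32.0],80],[[-0.1,0.1,-2.5],[6.5,-26.6,32.0],80]]
[ 0.59951001 -0.127264    0.22219848] [ 0.63123277 -0.13451816  0.15241278]
[[[0.0,0.0,0.0],[-0.0,-0.0,38.5],80],[[0.0,0.0,0.0],[-0.0,-0.0,38.5],80]]
```

```bash
python3 -m jog '[[[0,0,-2.5],[5,-27,30],80],[[0,0,-2.5],[6,-27,30],80],[[0,0,0],[0,0,0],80],[[0,0,0],[0,0,0],80]]'
cat > go.py <<'E'
from rackfit import *
import sys
x=[.6655,-.1988,-.2248]; s,l,n=int(sys.argv[1]),float(sys.argv[2]),int(sys.argv[3])
g=np.array([x[0],x[1],.05])+R.from_euler("z",x[2]).apply(np.array([0,s*.055,0])+ax*l)
plan(g,down(x[2],np.radians(25)),80,n)
E
python3 go.py 1 .19 1
```

```text
time_s: 8.78
tool_pos: [0.596, -0.1234, 0.221]
orientation: [3.139, -0.425, -0.205]
wrist_force: [0.3, -1.2, -0.3]
width: 0.0743
[[[-0.3,0.7,1.0],[4.3,3.1,0.7],80]]
```

```bash
python3 -m jog '[[[-0.3,0.7,1],[4,3,15],80],[[0,0,0],[0,0,20],80],[[0,0,0],[0,0,0],80]]'; python3 go.py 1 .113 1
```

```text
time_s: 9.15
tool_pos: [0.613, -0.1325, 0.1932]
orientation: [3.14, -0.44, -0.223]
wrist_force: [-0.1, -0.2, -0.1]
width: 0.0744
[[[0.1,-0.2,0.1],[-0.9,-2.1,44.7],80]]
```

```bash
python3 -m jog '[[[0,0,0],[-1,-2,25],80],[[0,0,0],[0,0,20],80],[[0,0,0],[0,0,5],80],[[0,0,0],[0,0,0],80]]'; python3 go.py 1 .113 1
```

```text
time_s: 9.65
tool_pos: [0.6347, -0.1378, 0.1536]
orientation: [3.138, -0.446, -0.223]
wrist_force: [-0.1, -0.3, -0.5]
width: 0.0745
[[[0.1,-0.6,0.1],[-4.2,-2.4,-0.7],80]]
```

Now grip at 25 N.

```bash
python3 -m jog '[[[0,-0.5,0],[-4,-2.5,0],80],[[0,0,0],[0,0,0],20],[[0,0,0],[0,0,0],20],[[0,0,0],[0,0,0],20],[[0,0,0],[0,0,0],20]]' 25; python3 go.py 1 .113 1
```

```text
time_s: 10.28
tool_pos: [0.6323, -0.1347, 0.1551]
orientation: [3.138, -0.441, -0.222]
wrist_force: [1.5, -0.8, -1.4]
width: 0.0498
[[[0.1,-0.2,0.1],[-2.1,0.1,2.0],80]]
```

```bash
python3 -m jog '[[[0,0,0],[0,0,-15],20],[[0,0,0],[0,0,-25],20],[[0,0,0],[0,0,-25],20],[[0,0,0],[0,0,-25],20],[[0,0,0],[0,0,-25],20]]'; python3 - <<'E'
from rackfit import *
s=robot.get_state(); print(s["width"],s["wrist_force"])
C={n:cam(n) for n in("top","side")}
fl=lambda m:cv2.drawContours(np.zeros(m.shape,np.uint8),[cv2.convexHull(np.vstack([k for k in cv2.findContours(m,0,2)[0] if cv2.contourArea(k)>30]))],-1,1,-1)
o=[]
for n,p,r in(("top",(217,175),55),("side",(262,330),85)):
    i=cv2.imread(f"pics/{n}0.png")[:,:,::-1]; c=C[n]|{"img":np.ascontiguousarray(i)}
    m=colour(c,(104,120,30),(125,255,255),p,r).astype(np.uint8); m=cv2.morphologyEx(m,cv2.MORPH_OPEN,np.ones((2,2))); m=fl(m); print(n,m.sum()); o.append((c,m))
for oo in (o,o[:1],o[1:]): print(fit(lambda x:[box(*x,.19,.19,0,.075)],oo,[.598,.236,.776],[.01,.01,.1]))
E
```

```text
time_s: 10.9
tool_pos: [0.5817, -0.1227, 0.2584]
orientation: [3.139, -0.435, -0.223]
wrist_force: [0.7, 0.3, -2.3]
width: 0.0495
0.04953277334539308 [ 0.65173204  0.28454579 -2.34104791]
top 3512
side 7785
(array([0.59598836, 0.23436773, 0.76973733]), np.float64(0.9551863503567088))
(array([0.59513505, 0.23176149, 0.77591237]), np.float64(0.9831245926473956))
(array([0.59464368, 0.23820804, 0.76628553]), np.float64(0.9689070253737398))
```

```bash
python3 - <<'E'
from rackfit import *
s=plan([.57,-.06,.30],down(-.15,.3),20,2)
plan([.5965,.2995,.30],down(0,0),20,start=s,n=9)
E
```

```text
[[[0.9,-4.0,-1.9],[-4.0,-29.3,-23.2],20],[[0.9,-4.0,-1.9],[-4.6,-29.8,-22.5],20]]
[[[0.1,-1.9,-0.9],[-2.9,-39.9,-0.9],20],[[0.1,-1.9,-0.9],[-2.3,-40.0,-0.7],20],[[0.1,-1.9,-0.9],[-1.6,-40.0,-0.6],20],[[0.1,-1.9,-0.9],[-1.0,-40.0,-0.4],20],[[0.1,-1.9,-0.9],[-0.3,-40.1,-0.3],20]]
[[[0.1,-1.9,-0.9],[0.3,-40.1,-0.2],20],[[0.1,-1.9,-0.9],[1.0,-40.0,-0.1],20],[[0.1,-1.9,-0.9],[1.6,-40.0,-0.0],20],[[0.1,-1.9,-0.9],[2.3,-40.0,-0.0],20]]
```

```bash
python3 -m jog '[[[0,0,0],[0,0,-30],20],[[1,-4,-2],[-4,-29,-28],20],[[1,-4,-2],[-5,-30,-22],20],[[0,-2,-1],[-3,-40,-1],20],[[0,-2,-1],[-2,-40,-1],20]]' && python3 - <<'E'
from h import *
print(robot.get_state()["width"])
plan([.5965,.2995,.30],down(0,0),20)
E
```

```text
time_s: 11.62
tool_pos: [0.5588, 0.0246, 0.3264]
orientation: [3.137, -0.217, -0.114]
wrist_force: [0.6, -0.0, -3.2]
width: 0.0496
0.049593362712601716
[[[0.2,-2.1,-1.1],[0.1,-46.3,4.3],20],[[0.2,-2.1,-1.1],[1.1,-46.2,4.4],20],[[0.2,-2.1,-1.1],[2.1,-46.2,4.5],20],[[0.2,-2.1,-1.1],[3.2,-46.1,4.5],20],[[0.2,-2.1,-1.1],[4.2,-46.0,4.5],20]]
[[[0.2,-2.1,-1.1],[5.3,-45.9,4.5],20]]
```

```bash
python3 -m jog '[[[0,-2.1,-1.1],[0,-46,4],20],[[0,-2.1,-1.1],[1,-46,4],20],[[0,-2.1,-1.1],[2,-46,4],20],[[0,-2.1,-1.1],[3,-46,4],20],[[0,-2.1,-1.1],[4,-46,4],20]]' && python3 -m jog '[[[0,-2,-1],[5,-30,4],20],[[0,0,0],[0,0,0],20]]' && python3 - <<'E'
from rackfit import *
s=robot.get_state();print(s["width"],s["orientation"],s["joint_pos"].round(2))
plan([.5965,.2995,.30],down(0,0),20)
c=cam("wrist"); cv2.imwrite("pics/w4.png",c["img"][:,:,::-1])
m=colour(c,(104,120,30),(125,255,255),proj(c,[[.5955,.2345,.04]])[0],190)
print(m.sum(), proj(c,[[.5965,.2995,.006],[.6605,.2336,.006]]))
E
```

```text
time_s: 12.25
tool_pos: [0.5897, 0.2601, 0.2967]
orientation: [3.122, -0.022, -0.017]
wrist_force: [1.1, 0.0, -2.1]
width: 0.0499
time_s: 12.5
tool_pos: [0.5947, 0.2941, 0.2857]
orientation: [3.12, 0.021, 0.004]
wrist_force: [0.3, -0.5, -2.1]
width: 0.0493
0.04928248809031507 [3.12047226 0.02105168 0.00440234] [ 0.39  0.32  1.2  -0.01  1.65  1.95]
[[[1.2,1.2,0.3],[1.5,-5.0,-14.4],20]]
6419 [[315.33684948 167.79617901]
 [361.75292908 123.03940686]]
```

View pics/w4.png

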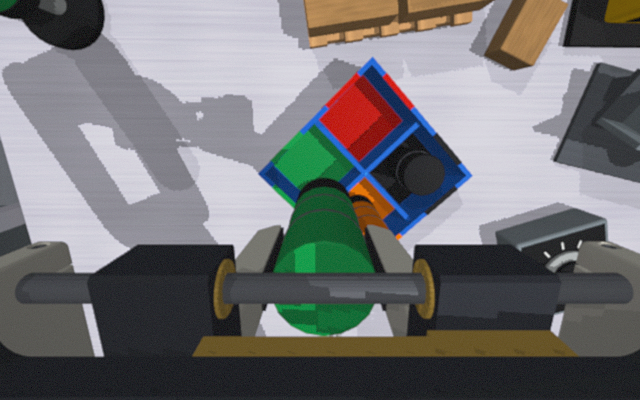

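The green lamp hangs below the jaws at (325,260). The crate rim corners are at about (373,60) top, (261,172) left and (471,173) right, and the green cell is under the lamp. I compare these with the fit.

```bash
python3 - <<'E'
from h import *
c=cam("wrist")
T,L,Rr=[unproj(c,p,.075)[:2] for p in((373,60),(261,172),(471,173))]
print(T,L,Rr,"centre LR",(L+Rr)/2,np.linalg.norm(L-Rr),"diag expect .2687"); d=L-Rr; print("green dir deg",np.degrees(np.arctan2(d[1],d[0])))
print("from T", T-[.1343,-.002])
print(proj(c,[[.5955+.134,.2345-.002,.075],[.5955+.002,.2345+.134,.075],[.5955-.002,.2345-.134,.075]]))
plan([.5965,.2995,.22],down(0,0),20)
E
```

```text
[0.73041299 0.23270644] [0.60328697 0.36471793] [0.60185317 0.1031106 ] centre LR [0.60257007 0.23391426] 0.2616112667162613 diag expect .2687
green dir deg 89.6859805929534
from T [0.59611299 0.23470644]
[[373.14275277  60.8903983 ]
 [258.18545288 176.62414625]
 [472.10697887 179.53610824]]
[[[0.6,0.5,0.1],[1.5,-4.4,33.6],20],[[0.6,0.5,0.1],[1.2,-4.1,33.6],20]]
```

```bash
python3 -m jog '[[[0.6,0.5,0],[2,-4,33],20],[[0.6,0.5,0],[2,-3,33],20],[[0,0,0],[0,0,0],20]]' && python3 - <<'E'
from h import *
plan([.598,.2993,.14],down(0,0),20)
E
```

```text
time_s: 12.98
tool_pos: [0.5991, 0.2945, 0.2216]
orientation: [-3.141, -0.004, -0.002]
wrist_force: [-0.1, -0.9, -2.2]
width: 0.0498
[[[-0.0,-0.1,-0.0],[-0.7,-2.4,40.8],20],[[-0.0,-0.1,-0.0],[-0.6,-2.4,40.8],20]]
```

```bash
python3 -m jog '[[[0,0,0],[-1,-3,30],20],[[0,0,0],[0,-2,30],20],[[0,0,0],[0,0,15],20],[[0,0,0],[0,0,0],20]]' && python3 - <<'E'
from h import *
plan([.598,.2993,.121],down(0,0),20)
E
```

```text
time_s: 13.48
tool_pos: [0.6024, 0.2972, 0.1542]
orientation: [-3.139, -0.014, -0.006]
wrist_force: [0.0, 0.2, -1.9]
width: 0.0495
[[[-0.1,-0.8,-0.3],[-4.8,-2.0,33.1],20]]
```

```bash
python3 -m jog '[[[0,-0.8,0],[-4,-2,12],20],[[0,0,0],[0,0,8],20],[[0,0,0],[0,0,3],20],[[0,0,0],[0,0,0],20]]' && python3 - <<'E'
from h import *
plan([.598,.2993,.121],down(0,0),20)
E
```

```text
time_s: 13.98
tool_pos: [0.6003, 0.2998, 0.1338]
orientation: [-3.137, -0.004, -0.006]
wrist_force: [-0.3, -0.0, -1.7]
width: 0.0493
[[[-0.3,-0.2,-0.3],[-2.4,0.6,12.8],20]]
```

```bash
python3 -m jog '[[[0,0,0],[-2,0,5],20],[[0,0,0],[0,0,3],20],[[0,0,0],[0,0,0],20]]' ; python3 -m jog '[[[0,0,0],[0,0,3],20],[[0,0,0],[0,0,0],20]]'; python3 -m jog '[[[0,0,0],[0,0,2.5],20],[[0,0,0],[0,0,0],20]]'
```

```text
time_s: 14.35
tool_pos: [0.5984, 0.3, 0.1257]
orientation: [-3.137, -0.005, -0.006]
wrist_force: [-0.5, -0.5, -2.0]
width: 0.0495
time_s: 14.6
tool_pos: [0.5984, 0.3001, 0.1226]
orientation: [-3.137, -0.005, -0.006]
wrist_force: [0.7, -0.6, -1.9]
width: 0.0497
time_s: 14.85
tool_pos: [0.599, 0.3003, 0.1208]
orientation: [-3.136, -0.006, -0.006]
wrist_force: [0.2, -0.2, -2.0]
width: 0.0497
```

```bash
python3 -m jog '[[[0,0,0],[0,0,2.5],20],[[0,0,0],[0,0,0],20]]'; python3 -m jog '[[[0,0,0],[0,0,2],20],[[0,0,0],[0,0,0],20]]'
```

```text
time_s: 15.1
tool_pos: [0.6003, 0.3006, 0.1208]
orientation: [-3.135, -0.01, -0.006]
wrist_force: [0.0, -0.1, -2.2]
width: 0.0497
time_s: 15.35
tool_pos: [0.6011, 0.3007, 0.1205]
orientation: [-3.135, -0.011, -0.006]
wrist_force: [-1.1, -0.8, -0.9]
width: 0.0499
```

```bash
python3 -m jog '[[[0,0.3,0],[-1,0,4],20],[[0,0,0],[0,0,0],20]]'
```

```text
time_s: 15.6
tool_pos: [0.6027, 0.301, 0.1202]
orientation: [-3.133, -0.023, -0.006]
wrist_force: [-0.2, -0.1, -2.5]
width: 0.0499
```

```bash
python3 - <<'E'
from h import *
s=robot.get_state(); print(s["joint_pos"].round(3),s["effort"].round(2),s["wrist_force"],s["wrist_torque"])
plan([.5995,.2993,.1185],down(0,0),20)
c=cam("side"); 
k=c["img"][240:400,180:360]; cv2.imwrite("pics/s5.png",cv2.resize(k[:,:,::-1],None,fx=4,fy=3.7,interpolation=cv2.INTER_CUBIC))
P=lambda z0,z1:np.array([[.5995+.025*np.cos(a),.3+.025*np.sin(a),z] for a in t for z in(z0,z1)])
print(proj(c,[[.5995,.3,.146]]))
g=colour(c,(45,80,40),(88,255,255),proj(c,[[.5995,.3,.1]])[0],40); a=np.argwhere(g); print(a.min(0),a.max(0),proj(c,P(.041,.146)).min(0),proj(c,P(.041,.146)).max(0))
E
```

```text
[ 3.880e-01  3.860e-01  1.418e+00 -1.000e-03  1.314e+00  1.965e+00] [-1.300e-01 -6.941e+01 -4.931e+01 -1.400e-01 -3.000e-01  1.000e-02] [-0.23165827 -0.07114114 -2.52624265] [0.0181735  0.20317819 0.00463654]
[[[-0.5,-1.3,-0.3],[-3.3,1.8,1.6],20]]
[[246.34066748 323.46384712]]
[314 227] [374 275] [233.82159271 312.60872565] [262.63009803 359.26404788]
```

View pics/s5.png

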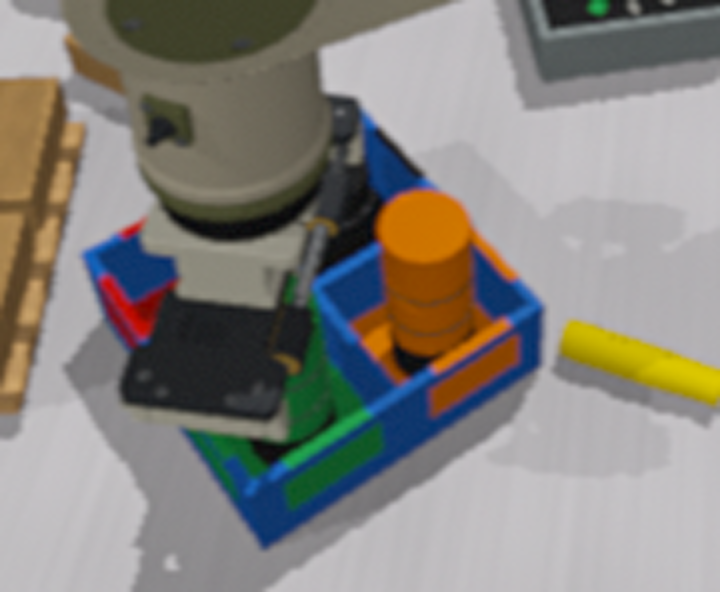

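The lamp stands in the green cell, with its foot at crop (270,445) on the floor. z stalled at the predicted contact height of 0.1205, so I release.

```bash
python3 -m jog '[[[0,0,0],[0,0,0],55],[[0,0,0],[0,0,0],75],[[0,0,0],[0,0,0],75]]'; python3 -m jog '[[[0,0,0],[0,0,-10],75],[[0,0,0],[0,0,-40],75],[[0,0,0],[0,0,-60],75],[[0,0,0],[0,0,-40],75],[[0,0,0],[0,0,0],75]]'; python3 - <<'E'
from rackfit import *
x=[.6655,-.1988,-.2248]
c=cam("wrist")
g=colour(c,(45,100,40),(88,255,255),proj(c,[[.599,.3,.146]])[0],60)
P=lambda X:[np.array([[X[0]+.025*np.cos(a),X[1]+.025*np.sin(a),z] for a in t for z in(.041,.146)])]
print("green at",fit(P,[(c,g)],[.599,.3],[.01,.01]),"cell (.598,.299)")
cv2.imwrite("pics/w6.png",c["img"][:,:,::-1])
gg=np.array([x[0],x[1],.05])+R.from_euler("z",x[2]).apply(np.array([0,-.055,0])+ax*.2)
print(gg); plan(gg,down(x[2],np.radians(25)),80,12)
E
```

```text
time_s: 16.02
tool_pos: [0.6022, 0.3011, 0.1187]
orientation: [-3.134, -0.022, -0.006]
wrist_force: [-0.4, -0.5, 0.1]
width: 0.066
time_s: 16.65
tool_pos: [0.5983, 0.2997, 0.2748]
orientation: [-3.134, -0.021, -0.006]
wrist_force: [-0.0, -0.6, -0.2]
width: 0.0698
green at (array([0.60157814, 0.30071888]), np.float64(0.5503328799484573)) cell (.598,.299)
[ 0.57084294 -0.23357484  0.23126156]
[[[-0.3,2.0,1.0],[-2.0,44.5,3.1],80],[[-0.3,2.0,1.0],[-1.3,44.5,3.3],80],[[-0.3,2.0,1.0],[-0.7,44.5,3.4],80],[[-0.3,2.0,1.0],[-0.0,44.5,3.6],80],[[-0.3,2.0,1.0],[0.7,44.4,3.8],80]]
[[[-0.3,2.0,1.0],[1.3,44.4,4.1],80],[[-0.3,2.0,1.0],[1.9,44.4,4.4],80],[[-0.3,2.0,1.0],[2.6,44.3,4.6],80],[[-0.3,2.0,1.0],[3.2,44.2,4.9],80],[[-0.3,2.0,1.0],[3.8,44.1,5.3],80]]
[[[-0.3,2.0,1.0],[4.4,44.0,5.6],80],[[-0.3,2.0,1.0],[5.0,43.9,6.0],80]]
```

View pics/w6.png

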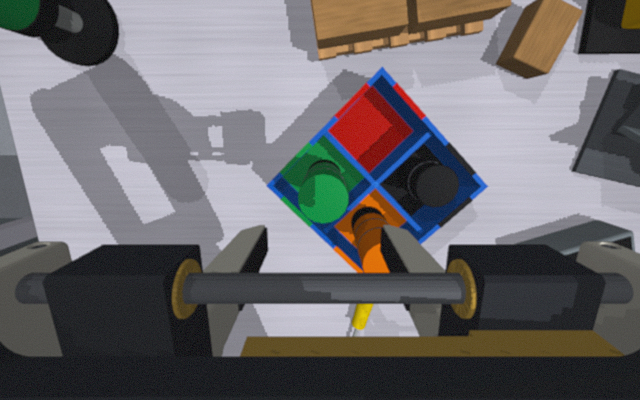

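The green lamp stands in its cell, top at about (323,200), and is not leaning on a wall. On to the red one.

```bash
python3 -m jog '[[[0,2,1],[-2,44,0],80],[[0,2,1],[-1,44,0],80],[[0,2,1],[-1,44,2],80],[[0,2,1],[0,44,2],80],[[0,2,1],[0,44,2],80]]' && python3 -m jog '[[[0,2,1],[1,44,3],80],[[0,2,1],[2,44,4],80],[[0,2,1],[2.5,44,4],80],[[0,2,1],[3,44,4],80],[[0,2,1],[4,44,4],80]]' && python3 go.py -1 .2 2
```

```text
time_s: 17.32
tool_pos: [0.5815, 0.0761, 0.2542]
orientation: [-3.129, -0.184, -0.092]
wrist_force: [1.1, -0.5, -0.2]
width: 0.0745
time_s: 17.95
tool_pos: [0.5648, -0.15, 0.2242]
orientation: [-3.103, -0.35, -0.19]
wrist_force: [0.2, -0.9, -0.5]
width: 0.0743
[[[-1.5,2.5,0.9],[11.4,40.4,-1.1],80],[[-1.5,2.5,0.9],[12.1,40.3,0.4],80]]
```

```bash
python3 -m jog '[[[-1.5,2.5,1],[11,40,-18],80],[[-1.5,2.5,1],[12,35,-4],80],[[0,0,0],[0,0,0],80]]' && python3 go.py -1 .18 1 && python3 - <<'E'
from rackfit import *
c,O=look("pics/w7.png")
r=fit(lambda x:[lamps(x[0],x[1],-.2248,-1,.07,.14)],[O["red"]],[.6655,-.1988],[.008,.008]); print(r)
E
```

```text
time_s: 18.32
tool_pos: [0.5594, -0.2313, 0.244]
orientation: [-3.139, -0.429, -0.237]
wrist_force: [-0.2, 0.2, 0.1]
width: 0.0746
[[[0.2,0.4,-0.7],[5.5,-0.5,36.4],80]]
green [194. 207.] 0
red [323. 209.] 3712
(array([ 0.66594781, -0.19876037]), np.float64(0.9333829242086122))
```

```bash
python3 -m jog '[[[0,0.4,-0.7],[5,0,25],80],[[0,0,0],[0,0,10],80],[[0,0,0],[0,0,0],80]]' && python3 go.py -1 .15 1
```

```text
time_s: 18.75
tool_pos: [0.5776, -0.2311, 0.2103]
orientation: [-3.141, -0.43, -0.221]
wrist_force: [0.0, 0.2, 0.3]
width: 0.0744
[[[-0.1,0.4,0.2],[3.5,4.0,28.4],80]]
```

```bash
python3 go.py -1 .113 1
```

```text
[[[-0.1,0.4,0.2],[3.8,4.1,65.4],80]]
```

```bash
python3 -m jog '[[[0,0.4,0.2],[4,4,8],80],[[0,0,0],[0,0,22],80],[[0,0,0],[0,0,0],80]]' && python3 go.py -1 .113 1
```

```text
time_s: 19.12
tool_pos: [0.5939, -0.2383, 0.1855]
orientation: [-3.139, -0.439, -0.224]
wrist_force: [-0.4, -0.4, -0.4]
width: 0.0742
[[[-0.1,-0.1,0.0],[-2.1,0.6,35.6],80]]
```

```bash
python3 -m jog '[[[0,0,0],[-2,0,20],80],[[0,0,0],[-1,0,14],80],[[0,0,0],[-1,0,0],80]]' && python3 go.py -1 .113 1
```

```text
time_s: 19.5
tool_pos: [0.606, -0.2415, 0.1556]
orientation: [-3.14, -0.443, -0.224]
wrist_force: [0.9, 0.1, -1.0]
width: 0.0746
[[[-0.1,-0.4,0.0],[-0.7,0.1,3.2],80]]
```

```bash
python3 -m jog '[[[0,-0.4,0],[-1,0,2],80],[[0,0,0],[0,0,0],20],[[0,0,0],[0,0,0],20],[[0,0,0],[0,0,0],20],[[0,0,0],[0,0,0],20]]' 25; python3 go.py -1 .113 1;  python3 -m jog '[[[0,0,0],[0,0,-15],20],[[0,0,0],[0,0,-25],20],[[0,0,0],[0,0,-25],20],[[0,0,0],[0,0,-25],20],[[0,0,0],[0,0,-30],20]]'; python3 - <<'E'
from h import *
print(robot.get_state()["width"])
s=plan([.56,-.17,.33],down(-.15,.3),20,3)
plan([.661,.2336,.31],down(0,0),20,start=s,n=10)
E
```

```text
time_s: 20.12
tool_pos: [0.6067, -0.2421, 0.1561]
orientation: [-3.141, -0.438, -0.224]
wrist_force: [1.7, -0.4, -1.8]
width: 0.0498
[[[-0.0,-0.1,0.1],[-1.6,-0.3,3.3],80]]
time_s: 20.75
tool_pos: [0.5541, -0.2293, 0.2638]
orientation: [-3.139, -0.432, -0.225]
wrist_force: [-0.7, -0.0, -3.2]
width: 0.0498
0.04981528170574824
[[[0.5,-2.5,-1.3],[7.0,-19.8,-21.0],20],[[0.5,-2.5,-1.3],[6.5,-19.8,-21.2],20],[[0.5,-2.5,-1.3],[6.0,-19.8,-21.3],20]]
[[[0.1,-1.7,-0.9],[3.2,-41.4,3.1],20],[[0.1,-1.7,-0.9],[3.9,-41.4,3.1],20],[[0.1,-1.7,-0.9],[4.6,-41.3,3.0],20],[[0.1,-1.7,-0.9],[5.3,-41.2,3.0],20],[[0.1,-1.7,-0.9],[6.0,-41.1,2.9],20]]
[[[0.1,-1.7,-0.9],[6.7,-41.0,2.8],20],[[0.1,-1.7,-0.9],[7.4,-40.9,2.7],20],[[0.1,-1.7,-0.9],[8.1,-40.8,2.5],20],[[0.1,-1.7,-0.9],[8.8,-40.7,2.4],20],[[0.1,-1.7,-0.9],[9.4,-40.5,2.2],20]]
```

```bash
python3 -m jog '[[[0,0,0],[0,0,-30],20],[[0.5,-2.5,-1.3],[7,-20,-24],20],[[0.5,-2.5,-1.3],[6,-20,-22],20],[[0,-2,-1],[4,-41,2],20],[[0,-2,-1],[4,-41,2],20]]' && python3 -m jog '[[[0,-2,-1],[5,-41,2],20],[[0,-2,-1],[5,-41,2],20],[[0,-2,-1],[6,-41,2],20],[[0,-2,-1],[6,-41,2],20],[[0,-2,-1],[7,-41,2],20]]' && python3 - <<'E'
from h import *
print(robot.get_state()["width"])
plan([.661,.2336,.31],down(0,0),20)
E
```

```text
time_s: 21.38
tool_pos: [0.5631, -0.1064, 0.3421]
orientation: [3.13, -0.272, -0.143]
wrist_force: [0.7, 0.4, -3.1]
width: 0.0497
time_s: 22.0
tool_pos: [0.6155, 0.1004, 0.3336]
orientation: [3.113, -0.088, -0.056]
wrist_force: [-0.1, -0.4, -1.7]
width: 0.05
0.05001764870130933
[[[0.6,-1.7,-1.1],[11.9,-45.4,7.7],20],[[0.6,-1.7,-1.1],[13.0,-45.1,7.8],20],[[0.6,-1.7,-1.1],[14.1,-44.7,7.8],20]]
```

```bash
python3 -m jog '[[[0.6,-1.7,-1],[12,-45,6],20],[[0.6,-1.7,-1],[13,-45,6],20],[[0.6,-1,-1],[14,-40,6],20],[[0,0,0],[0,0,0],20]]' && python3 - <<'E'
from h import *
s=robot.get_state();print(s["width"],s["joint_pos"].round(2))
plan([.661,.2336,.22],down(0,0),20,2)
E
```

```text
time_s: 22.5
tool_pos: [0.6604, 0.2356, 0.3112]
orientation: [-3.141, -0.002, 0.0]
wrist_force: [0.2, -0.1, -3.3]
width: 0.0499
0.049897181850908474 [ 0.27  0.39  1.06 -0.    1.69  1.84]
[[[-0.0,-0.1,0.0],[0.2,1.0,45.6],20],[[-0.0,-0.1,0.0],[0.3,1.0,45.6],20]]
```

```bash
python3 -m jog '[[[0,0,0],[0,1,42],20],[[0,0,0],[0,1,42],20],[[0,0,0],[0,0,0],20]]' && python3 - <<'E'
from h import *
plan([.661,.2336,.14],down(0,0),20,2)
E
```

```text
time_s: 22.88
tool_pos: [0.6604, 0.2325, 0.2261]
orientation: [3.141, -0.002, 0.0]
wrist_force: [0.2, -0.3, -2.1]
width: 0.0496
[[[0.0,-0.1,0.0],[0.2,-0.6,43.0],20],[[0.0,-0.1,0.0],[0.3,-0.6,43.0],20]]
```

```bash
python3 -m jog '[[[0,0,0],[0,-1,35],20],[[0,0,0],[0,0,30],20],[[0,0,0],[0,0,10],20],[[0,0,0],[0,0,0],20]]' && python3 - <<'E'
from h import *
plan([.661,.2336,.122],down(0,0),20,2)
E
```

```text
time_s: 23.38
tool_pos: [0.6645, 0.2325, 0.1605]
orientation: [-3.14, -0.014, -0.002]
wrist_force: [0.4, 0.3, -2.6]
width: 0.0491
[[[-0.0,-0.4,-0.1],[-2.0,-0.5,19.2],20],[[-0.0,-0.4,-0.1],[-1.9,-0.5,19.2],20]]
```

```bash
python3 -m jog '[[[0,-0.4,0],[-2,-0.5,18],20],[[0,-0.4,0],[-2,-0.5,10],20],[[0,0,0],[0,0,4],20],[[0,0,0],[0,0,0],20]]'; python3 -m jog '[[[0,0,0],[0,0,3],20],[[0,0,0],[0,0,0],20]]'
```

```text
time_s: 23.88
tool_pos: [0.6625, 0.234, 0.1307]
orientation: [-3.139, -0.004, -0.002]
wrist_force: [0.3, 0.1, -1.6]
width: 0.0497
time_s: 24.12
tool_pos: [0.6628, 0.2342, 0.128]
orientation: [-3.139, -0.004, -0.002]
wrist_force: [0.2, -0.6, -2.2]
width: 0.0498
```

```bash
python3 -m jog '[[[0,0,0],[0,0,3],20],[[0,0,0],[0,0,0],20]]'; python3 -m jog '[[[0,0,0],[0,0,3],20],[[0,0,0],[0,0,0],20]]'; python3 -m jog '[[[0,0,0],[0,0,3],20]]'; python3 -m jog '[[[0,0,0],[0,0,2],20]]'
```

```text
time_s: 24.38
tool_pos: [0.663, 0.2342, 0.1251]
orientation: [-3.138, -0.005, -0.002]
wrist_force: [-0.5, 0.7, -3.1]
width: 0.05
time_s: 24.62
tool_pos: [0.6633, 0.2343, 0.1223]
orientation: [-3.138, -0.006, -0.002]
wrist_force: [0.0, 0.1, -2.4]
width: 0.0496
time_s: 24.75
tool_pos: [0.6645, 0.2345, 0.1215]
orientation: [-3.138, -0.009, -0.002]
wrist_force: [-1.3, -1.4, 16.5]
width: 0.0497
time_s: 24.88
tool_pos: [0.6652, 0.2346, 0.1215]
orientation: [-3.137, -0.01, -0.002]
wrist_force: [-3.2, -1.7, 6.1]
width: 0.0496
```

Contact shows clearly this time: +16 N with z stalled at 0.1215. I release, retreat and check.

```bash
python3 -m jog '[[[0,0,0],[0,0,0],55],[[0,0,0],[0,0,0],75],[[0,0,0],[0,0,0],75]]'; python3 -m jog '[[[0,0,0],[0,0,-10],75],[[0,0,0],[0,0,-40],75],[[0,0,0],[0,0,-60],75],[[0,0,0],[0,0,-40],75],[[0,0,0],[0,0,0],75]]'; python3 - <<'E'
from h import *
plan([.48,.0,.30],None,75,5)
E
```

```text
time_s: 25.25
tool_pos: [0.6658, 0.2348, 0.1224]
orientation: [-3.137, -0.012, -0.002]
wrist_force: [-0.2, -0.6, -0.3]
width: 0.0664
time_s: 25.88
tool_pos: [0.6633, 0.2339, 0.2781]
orientation: [-3.137, -0.011, -0.002]
wrist_force: [0.0, 0.2, 0.2]
width: 0.0696
[[[0.0,0.0,0.0],[-36.5,46.8,-5.0],75],[[0.0,0.0,0.0],[-36.5,46.8,-5.0],75],[[0.0,0.0,0.0],[-36.5,46.8,-5.0],75],[[0.0,0.0,0.0],[-36.5,46.8,-5.0],75],[[0.0,0.0,0.0],[-36.5,46.8,-5.0],75]]
```

```bash
python3 -m jog '[[[0,0,0],[-30,50,-10],75],[[0,0,0],[-30,50,-10],75],[[0,0,0],[-30,52,-5],75],[[0,0,0],[-30,52,0],75],[[0,0,0],[-30,52,0],75]]' && python3 -m jog '[[[0,0,0],[-25,52,0],75],[[0,0,0],[-25,52,0],75],[[0,0,0],[-10,52,0],75],[[0,0,0],[0,52,0],75],[[0,0,0],[0,0,0],75]]'
python3 - <<'E'
from h import *
C={n:cam(n) for n in("top","side")}
a=C["top"]["img"][120:300,150:510]; b=C["side"]["img"][250:400,180:360]
cv2.imwrite("pics/f.png",np.vstack([cv2.resize(a,(660,330),interpolation=cv2.INTER_CUBIC),cv2.resize(b,(300,250),interpolation=cv2.INTER_CUBIC).repeat(1,0) if 0 else np.pad(cv2.resize(b,(312,260),interpolation=cv2.INTER_CUBIC),((0,0),(0,348),(0,0)))])[:,:,::-1])
for nm,ce,cols in(("green",(.598,.2993),[((45,100,40),(88,255,255))]),("red",(.6615,.2338),[((0,120,50),(6,255,255)),((173,120,50),(180,255,255))])):
  for n,c in C.items():
    P=lambda X:np.array([[X[0]+.025*np.cos(q),X[1]+.025*np.sin(q),.146] for q in t])
    print(nm,n,"predicted top disc",P(ce) is not None and np.r_[proj(c,P(ce)).min(0),proj(c,P(ce)).max(0)].round(1), [(round(d["p"],2),np.round(d["extent"]).tolist()) for d in vision.spot_in(n,"lamp_"+nm)][:4])
for n in("lamp_amber","buzzer"): print(n,[[(round(d["p"],2),np.round(d["extent"]).tolist()) for d in vision.spot_in(q,n)][:2] for q in C])
E
```

```text
time_s: 26.5
tool_pos: [0.5077, -0.0255, 0.2929]
orientation: [-3.138, -0.001, 0.004]
wrist_force: [0.1, -0.4, 0.7]
width: 0.0701
time_s: 27.12
tool_pos: [0.4411, -0.2418, 0.2868]
orientation: [-3.137, 0.003, -0.0]
wrist_force: [-0.4, 0.4, -0.8]
width: 0.0697
green top predicted top disc [179.7 159.5 195.6 174.9] [(0.67, [179.0, 158.0, 207.0, 189.0])]
green side predicted top disc [234.6 312.4 259.6 334.6] [(0.73, [236.0, 312.0, 266.0, 368.0]), (0.41, [325.0, 213.0, 344.0, 233.0])]
red top predicted top disc [201.9 140.6 217.6 155.6] [(0.96, [203.0, 140.0, 230.0, 168.0]), (0.93, [414.0, 241.0, 435.0, 284.0]), (0.89, [456.0, 234.0, 483.0, 264.0]), (0.53, [423.0, 198.0, 431.0, 209.0])]
red side predicted top disc [213.7 283.1 237.3 302.7] [(0.85, [299.0, 146.0, 327.0, 172.0]), (0.84, [360.0, 152.0, 401.0, 166.0]), (0.81, [215.0, 285.0, 244.0, 333.0]), (0.54, [202.0, 269.0, 319.0, 388.0])]
lamp_amber [[(0.7, [196.0, 182.0, 227.0, 205.0])], [(0.91, [276.0, 291.0, 299.0, 340.0])]]
buzzer [[(0.63, [224.0, 164.0, 243.0, 184.0])], [(0.59, [250.0, 280.0, 274.0, 314.0]), (0.5, [340.0, 175.0, 379.0, 216.0])]]
```

View pics/f.png

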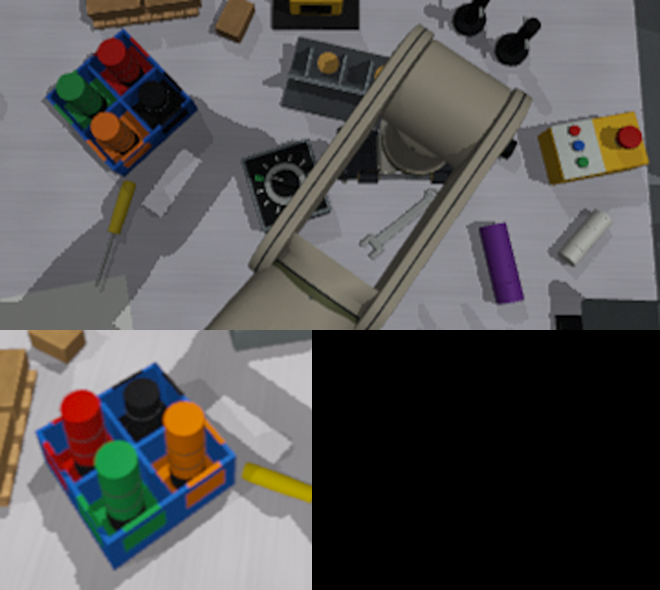

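Both lamps stand upright in their own cells: red at (122,60) and green at (80,92) in the top crop. The knob's pointer is on the green mark, and the bystanders in view are unmoved. The lamp tops are within about 2 px of the prediction in both cameras, so I hand in.

```bash
python3 -c "
from plant import robot
s=robot.get_state(); print(s['time_s'],s['wrist_force'],abs(s['joint_vel']).max()); print(robot.sign_off())"
```

```text
27.625 [-0.48693545  0.05435819  0.53482824] 0.00604044719338522
the job is handed in; nothing more can be done
None
```

I turned the knob down to the green mark first, from 2.98 rad to a measured 2.11. Then I lifted the green and the red lamp out of the rack along their own axes, set each one down in the cell of its own colour, and let go. I handed in at 27.6 s with the gripper clear of everything.

- **Lamp placement:** in the last top and side pictures both lamps stand upright. Their tops are within about 2 px of where a lamp standing centred on the cell floor would show, roughly 5 mm.
- **Set-down:** the red lamp's contact was clear, with +16 N as it reached the floor. For the green lamp the wrist force never confirmed contact; I released where its descent stalled, at the predicted floor height.
- **Weak check:** a position fit of the green lamp from the wrist camera overlapped poorly (0.55), because the green cell floor merged with the lamp. It agreed with the cell centre to about 4 mm.
- **Bystanders:** the networks found the amber lamp and buzzer within about 3 px of their starts. I checked the carton, screwdriver and wrench only by eye in the last picture; they look unmoved.

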